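# Lay out the balance for a weighing run

## Robot

A 7-joint arm with a two-finger parallel gripper is mounted at the origin on the work surface. World frame = base frame: x ahead of the robot, y to its left, z up, the work surface at z = 0. Lengths are in m, angles in rad, forces in N, time in s.
With the tool pointing down it reaches from about 0.4 to 0.85 m from the base axis. Payload 6.9 kg.
Tool frame: the origin (TCP) lies between the finger pads; the fingertips stand bot.nose_length ahead of it and the grasp point (between the pads) lies 8 mm behind it (bot.nose_length is the distance from the TCP to the fingertips, in m); z points along the fingers, y is the line along which they close (so a half turn about z gives the same grasp; the last joint's range is limited). The gripper opens to 85 mm and grips with 20 to 120 N. Pads are 22 mm wide; open, the fingers measure 114 mm over their backs; the gripper's body (76 mm by 85 mm) begins 54 mm behind the grasp point. The pads swing forward as they close: fully open they stand 13 mm farther back than shut.
Start: joints at [-1.121, 0.507, -0.238, 1.5, 0.126, 1.149, -0.155], TCP at [0.211, 0.588, 0.242] pointing down, gripper open.
Joint ranges: [-3.08, 3.08], [-0.24, 2.05], [-1.43, 1.35], [0, 2.5], [-1.52, 4.66], [0.17, 1.96], [-2.89, 2.89]. Speed limits (rad/s): [2.39, 2.39, 3.14, 3.14, 3.14, 3.14, 3.14].

## Interface

Orientations are given as a rotation vector (axis times angle).
In Python, from station import bot, vision, hand_in gives the robot as it stands.
- The arm moves only by the shell command python3 -m pendant 'ROWS' [OPENING]. ROWS is JSON, one flat list of numbers, 4 for each row, row after row: the shift along the world's x, y, z in mm, then the turn about the world's z in rad. A call has 1 to 10 rows; each row is the pose to reach, as a shift and turn from the pose commanded when the call began; what a row does not reach only later rows make up. A row lasts 1/12 s, in which the tool goes at most 41.7 mm and 7.16 degrees, less where a joint would pass 70% of its speed; a pose out of reach is approached as far as the arm can. A call with a gripper value outside its range is refused whole. OPENING is the opening, from 0 (shut) to 1 (fully open), set as the call begins (- or left out, the last holds). The fingers move at their own pace and stop on an object; the grip force is fixed at half the most. Time passes only in rows, so rows that repeat a pose let the fingers close. It gives the time, the measured TCP pose, the force, the opening and the grip force at its end, in the units of the state.
- bot.observe(): the state, without advancing time (a new reading comes with each control period).
- vision.grab_frame(name): name is "scene" or "top" or "wrist"; returns (picture, depth): 480x640x3 uint8, red, green, blue; 480x640 float32, m along the optical axis (not along the pixel's ray), 0 where there is no reading.
- vision.camera_info(name): a dict with "mtx" (3x3 intrinsics, pixels), "k1" (the pictures are not rectified: a ray, as slopes to the right and down, at radius r is drawn at 1 + k1 r^2 times it, then the intrinsics apply), "view" (4x4, takes a point from world to camera coordinates). Camera axes: x right, y up, looking along -z (the intrinsics and any distortion apply to the point x, -y, -z); pixel columns grow to the right and rows downward; lengths in m; the calibration is good to about 2 mm. A picture is of the moment at which its call begins: read the wrist's pose just before it. camera_info takes no time and is no camera call; for the wrist camera it gives the pose at the moment of the call.
- hand_in(): hands the job in; it is judged then, once.
Trained networks look in the newest picture that a camera, given by its name, has taken for a name from the list of things; names that differ only in an ending like _2 or _b are one class to them, and where a whole thing is asked for, a point or a joint stands for the part that bears it (a point fixed in the world has none). Each returns a list of dicts, best first, with "p" (0 to 1); they miss things now and then, are a little off and sometimes report something else, mostly with a low value. They report only what shows in the picture. A call takes as long as a camera call. They do not tell look-alikes from the thing itself.
- vision.find_in(query, camera): "box" ([left, top, width, height] in pixels, round what is visible of it).
- vision.tip_of(query, camera): "uv" ([column, row] in pixels: a listed point, or the origin of a listed thing).
The state is a dict: "clock": time; "qpos": joint angles; "dq": joint speeds; "tau": joint torques, N m; "tool_pos": TCP position; "eef_rot": TCP orientation; "force": force on the tool from outside, world axes, zero at the start; "torque": the same for the moment, N m; "finger_gap": opening from 0.0 (shut) to 1.0 (fully open); "grasp_force": force on a finger pad.
Only numpy, scipy, OpenCV 4.12 (cv2) and the standard library are available. Lean on these libraries where they do the work, as an engineer would, in place of code of your own. Each camera call takes 0.05 s, during which the arm holds its last target. There are 200 camera calls.

## Task

Get the balance ready for a weighing run: stand the empty crucible upright in the middle of the balance pan and put its lid on it, and set the three check weights upright in the three rings of the weight board, the largest in the end ring nearer the balance, the smallest in the far end ring and the medium one between them. Never tip the crucible over, and leave the beaker, the rubber stopper and the vial where they stand.

Things in the scene. Friction and masses are not known exactly. Their poses are not given: they have to be found in the camera images.
- weight_large: steel check weight, the largest of three, about 500 g: upright cylinder 40 mm in diameter up to 47 mm, then a narrow neck and a knob, 65 mm high in all; origin at the centre of its underside, z up. Grasp it across the cylinder
- weight_medium: steel check weight, the medium of three, about 200 g: upright cylinder 32 mm in diameter up to 36 mm, then a narrow neck and a knob, 52 mm high in all; origin at the centre of its underside, z up. Grasp it across the cylinder
- weight_small: steel check weight, the smallest of three, about 100 g: upright cylinder 25 mm in diameter up to 26 mm, then a narrow neck and a knob, 40 mm high in all; origin at the centre of its underside, z up. Grasp it across the cylinder
- crucible: empty white porcelain crucible, open on top, 38 mm high, outside diameter 32 mm at the foot, 44 mm at 24 mm height and 46 mm at the rim, wall 3 mm, about 60 g; origin at the centre of its underside, z up
- crucible_lid: white porcelain lid lying flat, knob up: flat disc 52 mm in diameter and 5 mm thick, with a round knob 12 mm in diameter standing 17 mm above the middle of the disc (22 mm high in all), about 30 g; flat underside without a rim, it simply rests centred on the crucible's rim; origin at the centre of its underside, z up
- balance: white top-loading laboratory balance, fixed, to the left (y > 0) or the right (y < 0) of the robot; its origin lies on the table surface straight below the middle of the round steel pan (110 mm in diameter), whose flat top is 65 mm above the origin. Housing 54 mm high, from 140 mm in front (-x) of the origin to 90 mm behind it and 160 mm wide; blue panel with display at the front; z up
- weight_board: fixed grey board, 90 mm (x) by 230 mm (y) by 10 mm thick, lying on the table on the side of the robot opposite to the balance; origin at the centre of its underside, top surface 10 mm above it. Three equal thin black rings, 54 mm across and only printed on (no step), in a row along its y axis: one at the middle and one 72 mm to either side (y = +72 and -72 mm). With the balance at y > 0 the +y ring is the one nearer to it, with the balance at y < 0 the -y ring
- beaker: small glass beaker, 50 mm in diameter, 62 mm high, empty; a bystander to be left alone; origin at the centre of its underside, z up
- stopper: black rubber stopper, a cone 38 mm wide at the foot, 29 mm at the top, 30 mm high; a bystander to be left alone; origin at the centre of its underside, z up
- vial: brown glass vial with a black cap, 34 mm in diameter, 60 mm high; a bystander to be left alone; origin at the centre of its underside, z up
Not all that is in view belongs to the job. What is shaped like the crucible but green or yellow is not meant.

How it is judged:
By the outcome, as a careful person would: the job done as asked, in the order asked, and still so for the second after the job is handed in, with the robot touching nothing.
It also fails if it takes over 125 s, if anything falls off the work surface, if the arm or the gripper's body presses on something with over 40 N, if the wrist force passes 120 N, or if a joint passes its speed limit or range.

## Working session

There is one attempt and no reset: what is moved stays moved. The work goes in short steps, Python scripts to look and compute and a shell command to move; the robot and the scene stay as the last step left them, time stands still between calls to the robot, and variables do not carry over. Pictures are saved under pics/ and viewed, at most 15 in all, crops included, and the job is handed in when it is done.

```bash
mkdir -p pics; ls
cat > h.py <<'E'
import numpy as np, cv2
from station import bot, vision
def px2w(info,u,v,z=None,d=None):
    K=np.array(info["mtx"]);k1=info["k1"];V=np.array(info["view"])
    xd=(u-K[0,2])/K[0,0]; yd=(v-K[1,2])/K[1,1]; x,y=xd,yd
    for _ in range(20):
        f=1+k1*(x*x+y*y); x,y=xd/f,yd/f
    ray=np.array([x,-y,-1.0]); R=V[:3,:3];t=V[:3,3]
    c=-R.T@t; w=R.T@ray
    s=d if d is not None else (z-c[2])/w[2]
    return c+s*w
def save(img,name): cv2.imwrite("pics/"+name,cv2.cvtColor(img,cv2.COLOR_RGB2BGR))
E
python3 - <<'E'
from h import *
s=bot.observe();print(s,bot.nose_length)
for c in ["top","scene"]:
    im,d=vision.grab_frame(c);save(im,c+"0.png");np.save(c+"0.npy",d)
    i=vision.camera_info(c);print(c,np.round(i["mtx"],1).tolist(),i["k1"],np.round(i["view"],3).tolist())
i=vision.camera_info("top")
for n,z in dict(weight_large=.047,weight_medium=.036,weight_small=.026,crucible=.038,crucible_lid=.005,balance=.065,weight_board=.01,beaker=.062,stopper=.03,vial=.06).items():
    for r in vision.find_in(n,"top")[:4]:
        b=r["box"];u,v=b[0]+b[2]/2,b[1]+b[3]/2
        print(n,round(r["p"],2),np.round(b).tolist(),px2w(i,u,v,z).round(3))
E
```

```text
pics
{'clock': 0.0, 'qpos': array([-1.12051673,  0.50833685, -0.23751406,  1.50110973,  0.12568028,
        1.14890274, -0.15476781]), 'dq': array([-0.00043291,  0.00083882,  0.00066613, -0.00066256,  0.00099711,
       -0.00043854,  0.00207667]), 'tau': array([ 7.20629555e-05, -6.20605946e+01, -2.18584254e+00, -2.49655813e+01,
        1.28353192e-02,  1.21947218e-02, -3.84599318e-06]), 'tool_pos': array([0.21115594, 0.58774669, 0.24143786]), 'eef_rot': array([-5.38805537e-01, -3.09475309e+00,  2.74470774e-03]), 'force': array([-0.00629328,  0.5303477 , -0.69836116]), 'torque': array([-0.00560997, -0.00372187,  0.00714859]), 'grasp_force': 0.0, 'finger_gap': 1.0028701911999924} 0.011
top [[619.4, 0.0, 314.4], [0.0, 619.4, 232.7], [0.0, 0.0, 1.0]] -0.07032077306759911 [[0.022, -1.0, 0.019, -0.011], [0.996, 0.024, 0.089, -0.517], [-0.09, 0.017, 0.996, -1.12], [0.0, 0.0, 0.0, 1.0]]
scene [[552.1, 0.0, 319.8], [0.0, 552.1, 247.7], [0.0, 0.0, 1.0]] 0.013794586543311322 [[0.892, 0.452, 0.02, -0.456], [-0.257, 0.469, 0.845, 0.082], [0.373, -0.759, 0.534, -1.102], [0.0, 0.0, 0.0, 1.0]]
weigh
[... 318 characters left out ...]
.111  0.026]
crucible 0.94 [309.0, 314.0, 27.0, 27.0] [ 0.345 -0.019  0.038]
crucible 0.88 [249.0, 199.0, 24.0, 32.0] [0.547 0.099 0.038]
crucible 0.63 [316.0, 197.0, 22.0, 27.0] [ 0.558 -0.021  0.038]
crucible_lid 0.2 [355.0, 146.0, 28.0, 30.0] [ 0.659 -0.1    0.005]
balance 0.84 [106.0, 153.0, 99.0, 129.0] [0.534 0.285 0.065]
weight_board 0.87 [409.0, 209.0, 127.0, 76.0] [ 0.498 -0.298  0.01 ]
weight_board 0.7 [362.0, 264.0, 23.0, 29.0] [ 0.436 -0.111  0.01 ]
beaker 0.68 [248.0, 137.0, 24.0, 35.0] [0.654 0.102 0.062]
beaker 0.28 [300.0, 268.0, 19.0, 15.0] [0.438 0.008 0.062]
stopper 0.77 [248.0, 264.0, 18.0, 16.0] [0.442 0.103 0.03 ]
vial 0.83 [306.0, 147.0, 17.0, 23.0] [0.649 0.003 0.06 ]
```

View pics/top0.png

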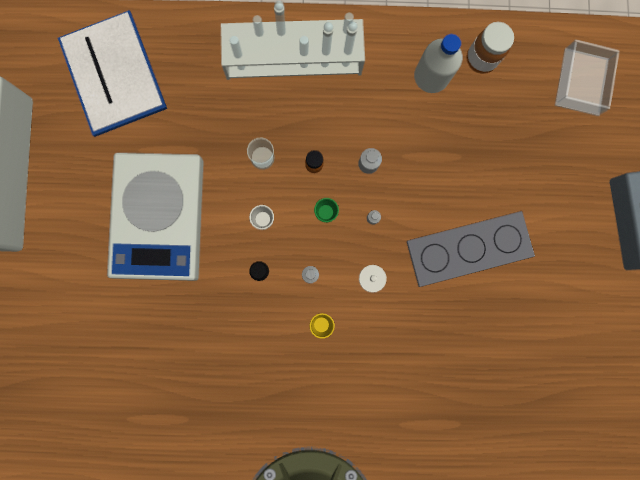

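View pics/scene0.png

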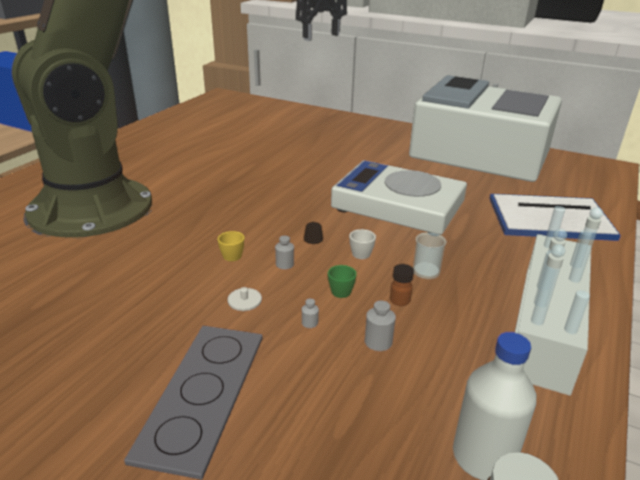

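```bash
python3 -c "
import cv2
a=cv2.imread('pics/top0.png')[130:345,225:415];cv2.imwrite('pics/crop.png',cv2.resize(a,(530,600),interpolation=cv2.INTER_CUBIC))"
```

```text
(no output)
```

View pics/crop.png

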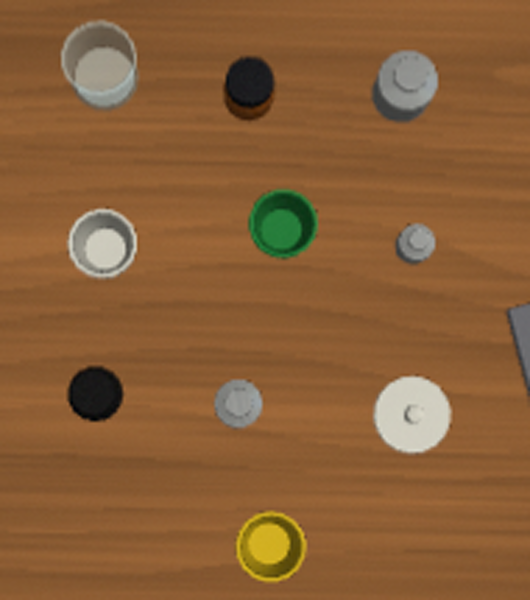

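The three things shaped like the crucible are white (262,217), green (326,210) and yellow (322,325). The close crop confirms the white, empty one. Other pixel positions in the top picture:
- **Lid:** (373,278)
- **Weights:** large (371,160), small (374,217), medium (310,274)
- **Pan:** (153,201)
- **Rings, near to far:** (435,258), (471,248), (508,239)
- **Left alone:** beaker (261,153), vial (314,161), stopper (259,271)

Run:
```python
from h import *
i=vision.camera_info("top")
P=dict(cruc=(261.9,217.1,.038),lid=(372.7,278.4,.005),med=(310.3,274.4,.036),large=(370.9,159.4,.047),small=(374.1,216.7,.026),pan=(153,201,.065),r1=(435,258,.01),r2=(471.5,248.5,.01),r3=(508,239,.01),beaker=(260.5,152,.062),vial=(314.5,159,.06),stop=(259,271,.02))
t=bot.observe()["tool_pos"]
for k,(u,v,z) in P.items():
    w=px2w(i,u,v,z);print(k,(w*1000).round(0), ((w-t)*1000).round(0)[:2])
iw=vision.camera_info("wrist");print(np.round(iw["mtx"],0).tolist(),iw["k1"],(-np.array(iw["view"])[:3,:3].T@np.array(iw["view"])[:3,3]).round(3), np.array(iw["view"])[:3,:3].round(3).tolist())
```

```text
cruc [543.  97.  38.] [ 331. -491.]
lid [ 436. -111.    5.] [ 225. -699.]
med [440.   6.  36.] [ 229. -582.]
large [ 653. -100.   47.] [ 442. -688.]
small [ 550. -109.   26.] [ 338. -698.]
pan [564. 291.  65.] [ 353. -297.]
r1 [ 477. -227.   10.] [ 265. -815.]
r2 [ 496. -296.   10.] [ 285. -884.]
r3 [ 516. -366.   10.] [ 304. -954.]
beaker [658. 102.  62.] [ 447. -487.]
vial [648.   4.  60.] [ 437. -584.]
stop [445. 101.  20.] [ 233. -487.]
[[366.0, 0.0, 322.0], [0.0, 366.0, 237.0], [0.0, 0.0, 1.0]] -0.05923556170846083 [0.149 0.612 0.374] [[0.337, 0.941, 0.001], [-0.908, 0.325, -0.264], [-0.249, 0.089, 0.964]]
```

```bash
python3 -m pendant '[220,-330,0,0.346,220,-330,0,0.346,220,-330,0,0.346,220,-330,0,0.346,220,-330,0,0.346,220,-330,0,0.346,220,-330,0,0.346,220,-330,0,0.346,220,-330,0,0.346,220,-330,0,0.346]' 0.8; python3 -m pendant '[111,-160,-50,0,111,-160,-50,0,111,-160,-50,0,111,-160,-50,0,111,-160,-50,0,111,-160,-50,0,111,-160,-50,0]'
cat > w.py <<'E'
from h import *
import sys
# w.py name queries -> views
def look(fn,qs):
    s=bot.observe();i=vision.camera_info("wrist");im,d=vision.grab_frame("wrist");save(im,fn);np.save("w.npy",d)
    print("tcp",(s["tool_pos"]*1000).round(1),s["eef_rot"].round(3),"q",s["qpos"].round(2),"t",round(s["clock"],2))
    for q,z in qs:
        for r in vision.find_in(q,"wrist")[:3]:
            b=r["box"];print(q,round(r["p"],2),np.round(b).tolist(),(px2w(i,b[0]+b[2]/2,b[1]+b[3]/2,z)*1000).round(1))
        for r in vision.tip_of(q,"wrist")[:3]:
            print("  tip",round(r["p"],2),np.round(r["uv"]).tolist())
    return i,im,d
E
python3 - <<'E'
from w import *
look("w1.png",[("crucible",.038),("balance",.065)])
E
```

```text
clock: 1.43
tool_pos: [0.434, 0.2531, 0.2424]
eef_rot: [0.007, 3.14, -0.003]
force: [0.5, 0.2, -0.0]
finger_gap: 0.795
grasp_force: 0.0
clock: 2.02
tool_pos: [0.5429, 0.0958, 0.1915]
eef_rot: [-0.006, -3.14, 0.001]
force: [-1.4, 0.0, -0.3]
finger_gap: 0.799
grasp_force: 0.0
tcp [542.9  95.8 191.5] [-6.00e-03 -3.14e+00  1.00e-03] q [-0.09  0.44 -0.2   1.77  0.1   0.94  1.24] t 2.02
crucible 0.71 [155.0, 214.0, 61.0, 51.0] [556.7 -15.2  38. ]
crucible 0.63 [297.0, 190.0, 58.0, 58.0] [540.3  99.4  38. ]
  tip 0.68 [196.0, 230.0]
  tip 0.67 [326.0, 210.0]
balance 0.9 [451.0, 59.0, 189.0, 293.0] [523.9 259.5  65. ]
  tip 0.58 [534.0, 234.0]
```

View pics/w1.png

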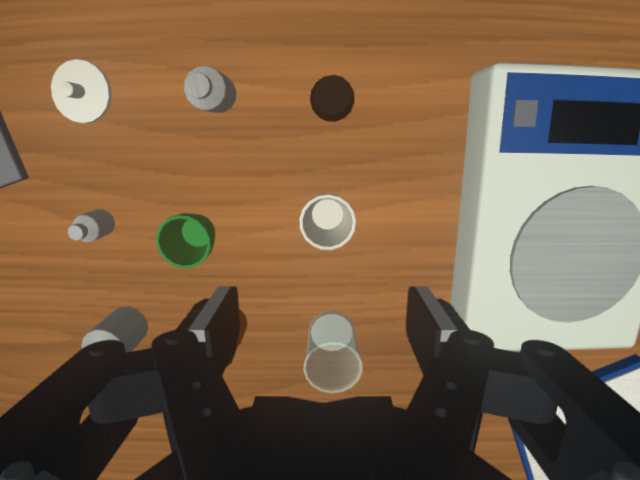

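Wrist view: the white crucible's rim is centred at (327,221), between green (185,241) and the balance, with the beaker well forward. Fingers will clear, so I go down and grasp.

```bash
python3 -m pendant '[-1,2,-40,0,-1,2,-80,0,-1,2,-120,0,-1,2,-150,0,-1,2,-171,0,-1,2,-171,0,-1,2,-171,0]'; python3 -m pendant '[0,0,0,0,0,0,0,0,0,0,0,0,0,0,0,0,0,0,0,0,0,0,0,0]' 0.3; python3 -m pendant '[0,0,20,0,0,0,60,0,0,0,100,0,0,0,130,0,0,0,140,0,0,0,140,0]'
python3 - <<'E'
from w import *
look("w2.png",[("balance",.065),("crucible",.2)])
E
```

```text
clock: 2.85
tool_pos: [0.5406, 0.1011, 0.0211]
eef_rot: [0.005, -3.14, 0.0]
force: [0.1, 0.6, 0.3]
finger_gap: 0.803
grasp_force: 0.0
clock: 3.35
tool_pos: [0.5425, 0.1007, 0.0236]
eef_rot: [-0.002, 3.138, 0.001]
force: [-1.2, 0.1, 4.5]
finger_gap: 0.503
grasp_force: 60.1
clock: 3.85
tool_pos: [0.5432, 0.1006, 0.1657]
eef_rot: [-0.001, 3.134, 0.002]
force: [-0.0, 0.5, -1.9]
finger_gap: 0.498
grasp_force: 61.2
tcp [543.2 100.6 165.7] [-1.000e-03  3.134e+00  2.000e-03] q [-0.09  0.47 -0.2   1.81  0.12  0.87  1.23] t 3.85
balance 0.88 [450.0, 53.0, 190.0, 315.0] [523.  248.7  65. ]
  tip 0.79 [543.0, 246.0]
crucible 0.74 [262.0, 256.0, 121.0, 126.0] [528.3 101.6 200. ]
crucible 0.7 [135.0, 215.0, 64.0, 61.0] [505.9  58.3 200. ]
  tip 0.95 [320.0, 284.0]
  tip 0.8 [180.0, 234.0]
```

View pics/w2.png

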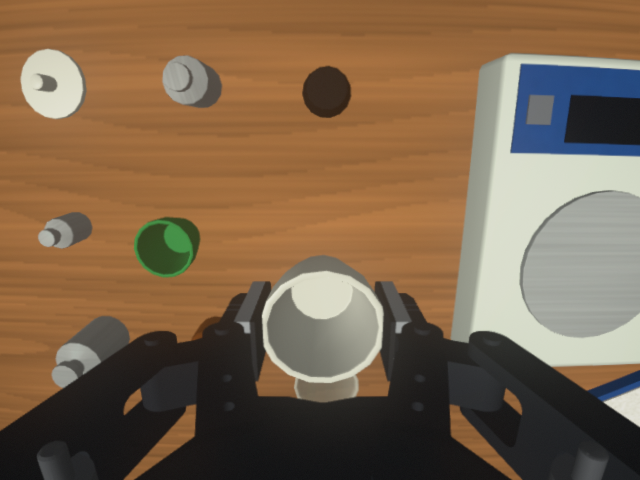

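The crucible is held upright between the pads (rim at (322,326)). Next I carry it over the pan and measure the pan from the wrist depth and picture.

```bash
python3 -m pendant '[10,40,0,0,15,80,0,0,21,120,0,0,21,160,0,0,21,190,0,0,21,190,0,0,21,190,0,0,21,190,0,0]'
python3 - <<'E'
from w import *
i,im,d=look("w3.png",[("balance",.065),("crucible_lid",.005)])
im2,_=vision.grab_frame("top");save(im2,"t2.png")
E
```

```text
clock: 4.77
tool_pos: [0.5618, 0.2893, 0.1596]
eef_rot: [0.002, -3.139, 0.003]
force: [-0.3, -0.8, 0.1]
finger_gap: 0.501
grasp_force: 61.2
tcp [561.8 289.3 159.6] [ 2.000e-03 -3.139e+00  3.000e-03] q [-0.4   0.59 -0.19  1.59  0.13  0.98  0.94] t 4.77
balance 0.94 [200.0, 16.0, 261.0, 343.0] [525.8 295.3  65. ]
  tip 0.82 [328.0, 224.0]
```

View pics/w3.png

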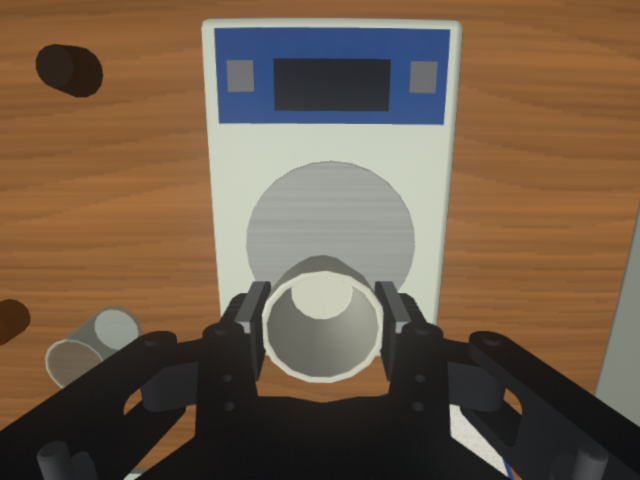

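Pan seen with left edge (247,242), right edge (415,242) and front edge (330,161). The crucible is still upright.

Run:
```python
from h import *
i=vision.camera_info("wrist")
for p in [(247,242),(415,242),(331,161)]: print((px2w(i,*p,.065)*1000).round(1))
print([ (bot.observe()["tool_pos"]*1000).round(1)])
ph=[(px2w(i,*p,.197)*1000).round(1) for p in [(262,325),(383,325),(322,270),(322,382)]];print(ph)
```

```text
[562.4 241.1  65. ]
[562.4 350.2  65. ]
[510.8 295.3  65. ]
[array([562.7, 289. , 161.4])]
[array([549.4, 272.4, 197. ]), array([549.3, 307.7, 197. ]), array([532.2, 289.9, 197. ]), array([568.9, 289.9, 197. ])]
```

```bash
python3 -m pendant '[3,6,-20,0,3,6,-45,0,3,6,-60,0,3,6,-66,0,3,6,-68,0,3,6,-68,0,3,6,-68,0]'; python3 -m pendant '[0,0,-2,0,0,0,-3,0,0,0,-3,0,0,0,-3,0]'
```

```text
clock: 5.65
tool_pos: [0.5659, 0.2963, 0.0944]
eef_rot: [-0.001, 3.14, 0.001]
force: [-0.7, 0.1, -1.6]
finger_gap: 0.496
grasp_force: 61.2
clock: 5.98
tool_pos: [0.5654, 0.2963, 0.0906]
eef_rot: [-0.002, 3.141, 0.0]
force: [-0.1, 0.5, -0.3]
finger_gap: 0.495
grasp_force: 61.2
```

```bash
python3 -m pendant '[0,0,-1,0,0,0,-1,0,0,0,-1,0]';python3 -m pendant '[0,0,-1,0,0,0,-1,0,0,0,-1,0]';python3 -m pendant '[0,0,-1,0,0,0,-1,0,0,0,-1,0]'; python3 -m pendant '[0,0,-1,0,0,0,-1,0,0,0,-1,0]'
```

```text
clock: 6.23
tool_pos: [0.5653, 0.2962, 0.0892]
eef_rot: [0.002, -3.142, 0.0]
force: [0.5, 0.6, -0.6]
finger_gap: 0.503
grasp_force: 61.2
clock: 6.48
tool_pos: [0.5654, 0.2963, 0.0887]
eef_rot: [-0.002, 3.141, 0.0]
force: [-1.0, -0.2, 3.8]
finger_gap: 0.504
grasp_force: 61.6
clock: 6.73
tool_pos: [0.5655, 0.2962, 0.0887]
eef_rot: [-0.002, 3.14, 0.001]
force: [-3.0, -2.4, 11.6]
finger_gap: 0.503
grasp_force: 62.3
clock: 6.98
tool_pos: [0.5656, 0.2963, 0.0885]
eef_rot: [-0.002, 3.14, 0.001]
force: [-4.5, -3.1, 17.4]
finger_gap: 0.505
grasp_force: 62.9
```

```bash
python3 -m pendant '[0,0,2,0,0,0,2,0]'; python3 -m pendant '[0,0,0,0,0,0,0,0,0,0,0,0,0,0,0,0,0,0,25,0,0,0,60,0,0,0,100,0,0,0,110,0,0,0,110,0]' 0.8
python3 - <<'E'
from w import *
i,im,d=look("w4.png",[("crucible",.103)])
E
```

```text
clock: 7.15
tool_pos: [0.5655, 0.2963, 0.0887]
eef_rot: [-0.002, 3.141, 0.001]
force: [0.4, 0.5, -0.3]
finger_gap: 0.503
grasp_force: 61.4
clock: 7.9
tool_pos: [0.567, 0.2974, 0.2024]
eef_rot: [-0.002, 3.135, 0.006]
force: [0.7, -0.5, -0.2]
finger_gap: 0.798
grasp_force: 0.0
tcp [567.  297.4 202.4] [-2.000e-03  3.135e+00  6.000e-03] q [-0.4   0.56 -0.2   1.52  0.12  1.07  0.94] t 7.9
crucible 0.86 [285.0, 199.0, 70.0, 70.0] [563. 297. 103.]
crucible 0.55 [0.0, 189.0, 10.0, 31.0] [542.6  86.7 103. ]
crucible 0.45 [2.0, 276.0, 51.0, 56.0] [615.   86.8 103. ]
  tip 0.71 [319.0, 222.0]
```

View pics/w4.png

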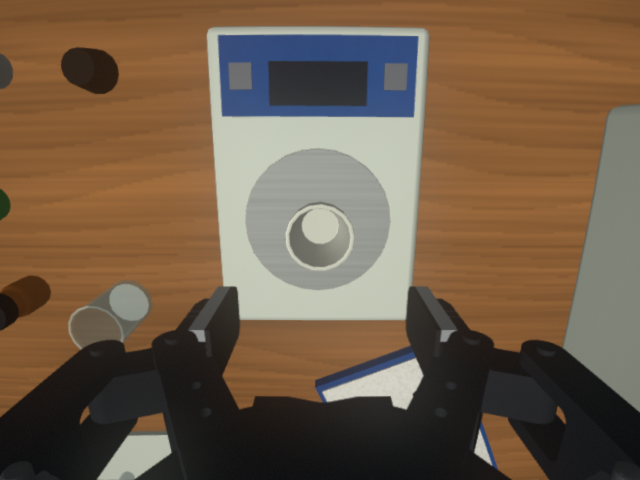

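The crucible stands upright with its rim at (320,237), on the pan whose centre is (318,219). Measuring both, then off to the lid.

```bash
python3 - <<'E'
from h import *
i=vision.camera_info("wrist")
print([(px2w(i,*p)*1000).round(1) for p in [(320,237.5,.103),(318,219.5,.065),(320,227,.068)]])
E
python3 -m pendant '[-20,-200,0,0,-20,-200,0,0,-20,-200,0,0,-20,-200,0,0,-20,-200,0,0,-131,-330,-20,0,-131,-400,-30,0,-131,-408,-40,0,-131,-408,-40,0,-131,-408,-40,0]' 0.6
python3 -m pendant '[0,0,0,0,0,0,0,0,0,0,0,0]'
```

```text
[array([560.8, 295.2, 103. ]), array([557.5, 293.5,  65. ]), array([562.4, 295. ,  68. ])]
clock: 8.88
tool_pos: [0.4455, -0.0847, 0.1628]
eef_rot: [0.002, -3.139, -0.001]
force: [0.3, -0.8, 0.1]
finger_gap: 0.601
grasp_force: 0.0
clock: 9.13
tool_pos: [0.4474, -0.083, 0.1635]
eef_rot: [0.001, -3.14, -0.001]
force: [-0.4, 1.3, 0.5]
finger_gap: 0.601
grasp_force: 0.0
```

```bash
python3 -m pendant '[-11,-28,0,0,-11,-28,0,0,-11,-28,0,0,-11,-28,0,0]'
python3 - <<'E'
from w import *
i,im,d=look("w5.png",[("crucible_lid",.005)])
E
```

```text
clock: 9.47
tool_pos: [0.4374, -0.1099, 0.1642]
eef_rot: [-0.005, 3.141, 0.001]
force: [0.1, 1.0, 0.6]
finger_gap: 0.603
grasp_force: 0.0
tcp [ 437.4 -109.9  164.2] [-5.000e-03  3.141e+00  1.000e-03] q [ 0.31  0.33 -0.16  2.05  0.07  0.76  1.68] t 9.47
crucible_lid 0.86 [293.0, 188.0, 64.0, 61.0] [ 435.9 -106.5    5. ]
crucible_lid 0.52 [0.0, 202.0, 244.0, 157.0] [ 491.2 -282.1    5. ]
  tip 0.95 [324.0, 220.0]
```

View pics/w5.png

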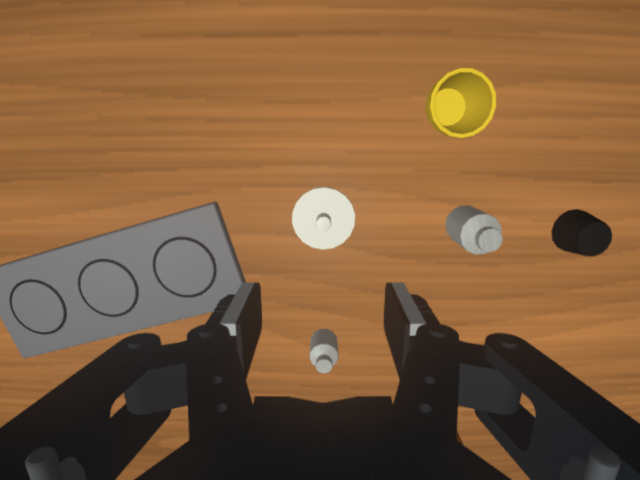

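Lid disc is centred at (323,218) with its knob up. The near ring is at (185,267), middle (108,288), far (38,307).

```bash
python3 - <<'E'
from h import *
i=vision.camera_info("wrist")
print([(px2w(i,*p)*1000).round(1) for p in [(323.5,218,.005),(323,222,.022),(185,267,.01),(108,288,.01),(38,307,.01),(323,339,.026),(481,232,.036)]])
E
python3 -m pendant '[-1,2,-40,0,-1,2,-80,0,-1,2,-110,0,-1,2,-130,0,-1,2,-141,0,-1,2,-142,0,-1,2,-142,0]' 0.4; python3 -m pendant '[0,0,0,0,0,0,0,0,0,0,0,0,0,0,0,0,0,0,0,0,0,0,0,0]' 0
```

```text
[array([ 435. , -107.9,    5. ]), array([ 434.4, -108.4,   22. ]), array([ 476.1, -223.4,   10. ]), array([ 495.9, -293.1,   10. ]), array([ 515.5, -362.2,   10. ]), array([ 533.2, -107.9,   26. ]), array([438.1,   8.8,  36. ])]
clock: 10.2
tool_pos: [0.4356, -0.1085, 0.0219]
eef_rot: [0.004, -3.14, -0.001]
force: [-0.3, 0.6, 0.1]
finger_gap: 0.401
grasp_force: 0.0
clock: 10.7
tool_pos: [0.4365, -0.1093, 0.0234]
eef_rot: [-0.002, 3.139, -0.001]
force: [-1.1, 1.5, 6.8]
finger_gap: 0.101
grasp_force: 58.8
```

```bash
python3 -m pendant '[0,0,20,0,0,0,60,0,0,0,100,0,0,0,140,0,0,0,155,0,0,0,155,0,0,0,155,0]'
python3 - <<'E'
from w import *
i,im,d=look("w6.png",[("crucible_lid",.155)])
E
```

```text
clock: 11.28
tool_pos: [0.436, -0.1096, 0.1784]
eef_rot: [-0.001, 3.139, -0.002]
force: [1.0, -0.7, -0.3]
finger_gap: 0.098
grasp_force: 58.6
tcp [ 436.  -109.6  178.4] [-1.000e-03  3.139e+00 -2.000e-03] q [ 0.32  0.31 -0.17  2.04  0.07  0.8   1.68] t 11.28
crucible_lid 0.7 [264.0, 230.0, 115.0, 111.0] [ 435.3 -108.9  155. ]
  tip 0.77 [323.0, 286.0]
```

View pics/w6.png

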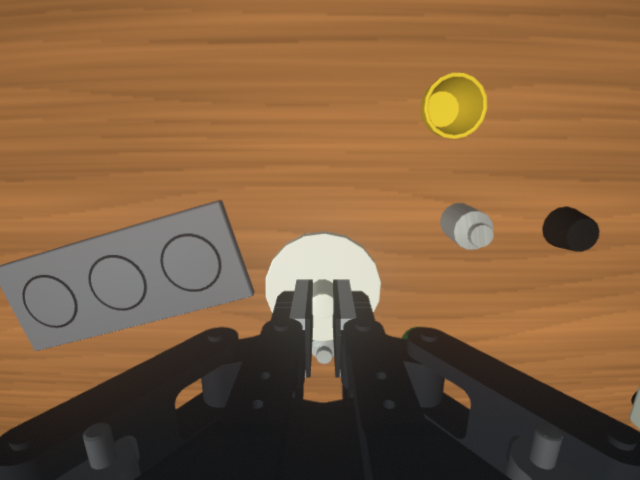

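The lid is held level by its knob. I carry it to a point slightly behind the pan, where the crucible stays visible.

```bash
python3 - <<'E'
from h import *
i=vision.camera_info("wrist")
for z in (.155,.160): print([(px2w(i,*p,z)*1000).round(1) for p in [(323,234),(265,286),(380,286)]])
E
python3 -m pendant '[36,80,10,0,72,160,20,0,90,203,20,0,90,203,20,0,90,203,20,0,90,203,20,0,90,203,20,0]';python3 -m pendant '[36,80,0,0,72,160,0,0,89,203,0,0,89,203,0,0,89,203,0,0,89,203,0,0,89,203,0,0,89,203,0,0,89,203,0,0,89,203,0,0]'
python3 - <<'E'
from w import *
i,im,d=look("w7.png",[("crucible",.103)])
E
```

```text
[array([ 409.1, -108. ,  155. ]), array([ 433.4, -134. ,  155. ]), array([433.3, -82.2, 155. ])]
[array([ 407.8, -108. ,  160. ]), array([ 431.2, -133.1,  160. ]), array([431.2, -83.1, 160. ])]
clock: 12.02
tool_pos: [0.5262, 0.099, 0.1958]
eef_rot: [0.013, -3.14, -0.004]
force: [-0.2, -1.4, -0.7]
finger_gap: 0.098
grasp_force: 58.7
clock: 12.85
tool_pos: [0.6148, 0.2939, 0.1969]
eef_rot: [-0.002, -3.141, 0.003]
force: [-0.1, -0.2, -0.1]
finger_gap: 0.098
grasp_force: 58.8
tcp [614.8 293.9 196.9] [-2.000e-03 -3.141e+00  3.000e-03] q [-0.37  0.63 -0.21  1.4   0.14  1.13  0.97] t 12.85
crucible 0.64 [289.0, 125.0, 76.0, 74.0] [563.2 297.6 103. ]
  tip 0.98 [328.0, 161.0]
```

View pics/w7.png

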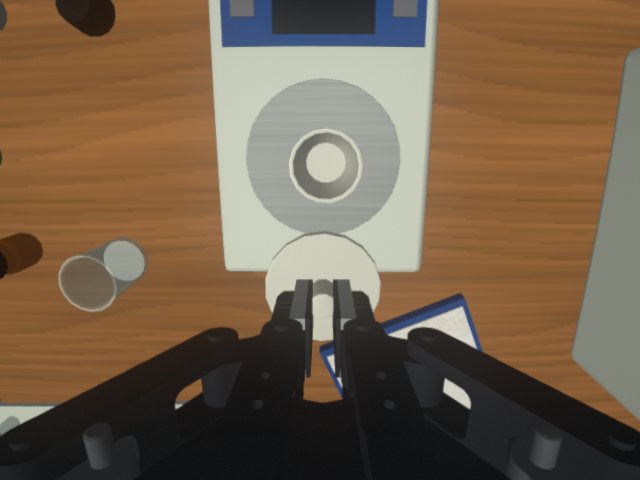

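The crucible rim is centred at (325.5,166), about the middle of the pan (323,157). The lid is in hand at (323,~286).

Run:
```python
from h import *
i=vision.camera_info("wrist")
s=bot.observe()
z=s["tool_pos"][2]-.018
f,l,r=[px2w(i,*p,z)*1000 for p in [(323,233),(265,286),(380.5,286)]]
lid=np.array([f[0]+26,(l[1]+r[1])/2]);w=r[1]-l[1]
c=px2w(i,325.5,166,.103)*1000; p=px2w(i,323.5,157,.065)*1000
print("lid",lid.round(1),"width",w.round(1),"cruc",c.round(1),"pan",p.round(1),"shift",(c[:2]-lid).round(1),s["tool_pos"]*1000)
```

```text
lid [614.  296.3] width 50.9 cruc [566. 298. 103.] pan [562.6 296.9  65. ] shift [-48.    1.7] [614.8687544  295.13649256 197.63396814]
```

```bash
python3 -m pendant '[-24,1,0,0,-48,2,0,0,-48,2,-25,0,-48,2,-50,0,-48,2,-62,0,-48,2,-66,0,-48,2,-66,0,-48,2,-66,0]'; python3 -m pendant '[0,0,-1,0,0,0,-2,0,0,0,-2,0,0,0,-2,0]'; python3 -m pendant '[0,0,-1,0,0,0,-2,0,0,0,-2,0,0,0,-2,0]'
```

```text
clock: 13.67
tool_pos: [0.5672, 0.2986, 0.1322]
eef_rot: [-0.001, 3.141, 0.001]
force: [0.1, -0.1, -0.2]
finger_gap: 0.096
grasp_force: 58.8
clock: 14.0
tool_pos: [0.5669, 0.2988, 0.1298]
eef_rot: [-0.002, 3.141, 0.0]
force: [0.1, 1.3, -0.2]
finger_gap: 0.099
grasp_force: 58.8
clock: 14.33
tool_pos: [0.5666, 0.2987, 0.1272]
eef_rot: [0.002, -3.141, 0.0]
force: [-0.4, -0.2, 0.1]
finger_gap: 0.098
grasp_force: 58.6
```

```bash
python3 -m pendant '[0,0,-1,0,0,0,-1,0,0,0,-1,0]'; python3 -m pendant '[0,0,-1,0,0,0,-1,0,0,0,-1,0]'
```

```text
clock: 14.58
tool_pos: [0.5668, 0.2988, 0.1267]
eef_rot: [-0.002, 3.141, 0.0]
force: [-1.9, -0.8, 3.6]
finger_gap: 0.1
grasp_force: 59.1
clock: 14.83
tool_pos: [0.5671, 0.299, 0.1267]
eef_rot: [-0.002, 3.14, 0.001]
force: [-2.4, -0.7, 9.8]
finger_gap: 0.097
grasp_force: 59.7
```

```bash
python3 -m pendant '[0,0,1,0,0,0,1,0]'; python3 -m pendant '[0,0,0,0,0,0,0,0,0,0,0,0,0,0,0,0,0,0,25,0,0,0,60,0,0,0,80,0,20,0,80,0,20,0,80,0,20,0,80,0]' 0.4
python3 - <<'E'
from w import *
i,im,d=look("w8.png",[("crucible_lid",.108)])
E
```

```text
clock: 15.0
tool_pos: [0.5669, 0.2989, 0.1267]
eef_rot: [-0.002, 3.141, 0.001]
force: [-1.1, -0.7, 5.1]
finger_gap: 0.098
grasp_force: 59.1
clock: 15.83
tool_pos: [0.5872, 0.2982, 0.206]
eef_rot: [-0.0, 3.142, -0.001]
force: [-0.8, -0.3, -0.0]
finger_gap: 0.398
grasp_force: 0.0
tcp [587.2 298.2 206. ] [-0.000e+00  3.142e+00 -1.000e-03] q [-0.38  0.59 -0.22  1.46  0.13  1.11  0.95] t 15.83
crucible_lid 0.8 [285.0, 170.0, 80.0, 78.0] [565.8 300.6 108. ]
  tip 0.83 [324.0, 208.0]
```

View pics/w8.png

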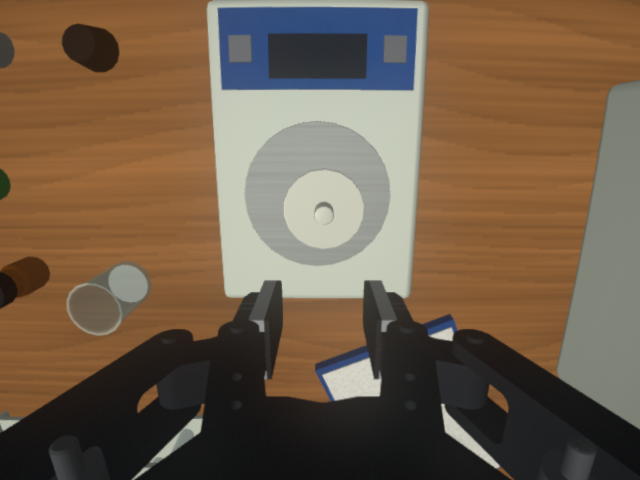

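The lid lies level on the crucible, disc centred at (323,209) and agreeing with the rim. Next, the large weight.

```bash
python3 -m pendant '[7,-40,0,-0.11,14,-80,0,-0.22,21,-120,0,-0.33,28,-160,0,-0.44,33,-199,0,-0.55,33,-199,0,-0.65,33,-199,0,-0.65,33,-199,0,-0.65]' 0.8; python3 -m pendant '[7,-40,0,-0.11,14,-80,0,-0.22,21,-120,0,-0.33,28,-160,0,-0.44,33,-199,0,-0.55,33,-199,0,-0.65,33,-199,0,-0.65,33,-199,0,-0.65,33,-199,0,-0.65,33,-199,0,-0.65]'
python3 - <<'E'
from w import *
i,im,d=look("w9.png",[("weight_large",.047),("weight_small",.026),("weight_medium",.036)])
E
```

```text
clock: 16.65
tool_pos: [0.6191, 0.1003, 0.206]
eef_rot: [-0.997, -2.978, -0.0]
force: [0.1, 0.5, 0.0]
finger_gap: 0.8
grasp_force: 0.0
clock: 17.48
tool_pos: [0.6528, -0.0964, 0.2062]
eef_rot: [-1.891, -2.508, -0.002]
force: [0.6, -0.6, 0.9]
finger_gap: 0.799
grasp_force: 0.0
tcp [652.8 -96.4 206.2] [-1.891e+00 -2.508e+00 -2.000e-03] q [ 0.03  0.59  0.14  1.45 -0.09  1.1   0.47] t 17.48
weight_large 0.94 [299.0, 193.0, 49.0, 56.0] [654.6 -94.9  47. ]
  tip 0.71 [322.0, 214.0]
weight_small 0.96 [189.0, 181.0, 34.0, 29.0] [ 552.1 -105.1   26. ]
weight_small 0.52 [66.0, 0.0, 68.0, 48.0] [441.2   6.3  26. ]
  tip 0.97 [211.0, 194.0]
weight_medium 0.73 [68.0, 1.0, 68.0, 46.0] [448.7   5.8  36. ]
  tip 0.71 [116.0, 31.0]
```

View pics/w9.png

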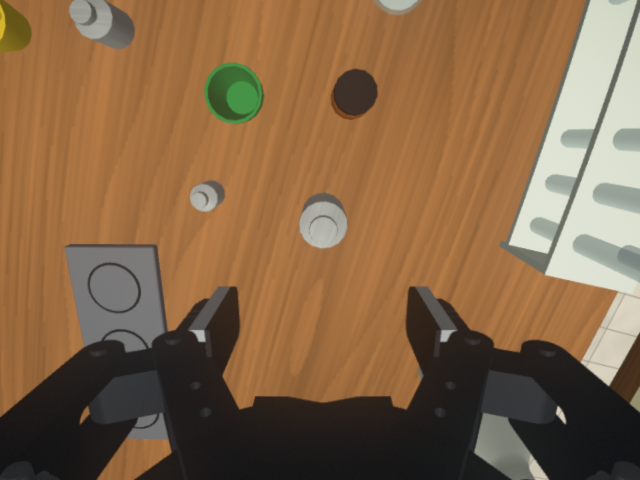

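The large weight is at (323,224), clear all round.

```bash
python3 -m pendant '[1,-1,-40,0,1,-1,-80,0,1,-1,-120,0,1,-1,-155,0,1,-1,-178,0,1,-1,-184,0,1,-1,-184,0,1,-1,-184,0]'; python3 -m pendant '[0,0,0,0,0,0,0,0,0,0,0,0,0,0,0,0,0,0,0,0,0,0,0,0]' 0.2; python3 -m pendant '[0,0,20,0,0,0,50,0,0,0,60,0,0,0,60,0]'
```

```text
clock: 18.5
tool_pos: [0.6545, -0.1006, 0.0234]
eef_rot: [1.899, 2.501, 0.001]
force: [-0.4, -0.2, -0.1]
finger_gap: 0.802
grasp_force: 0.0
clock: 19.0
tool_pos: [0.6548, -0.1006, 0.0247]
eef_rot: [1.898, 2.5, 0.002]
force: [-2.0, -1.2, 7.1]
finger_gap: 0.453
grasp_force: 60.3
clock: 19.33
tool_pos: [0.6557, -0.1008, 0.0858]
eef_rot: [1.896, 2.498, 0.005]
force: [0.6, -0.7, -6.3]
finger_gap: 0.445
grasp_force: 62.2
```

```bash
python3 -m pendant '[-30,-21,20,0,-60,-42,30,0,-92,-64,30,0,-122,-85,30,0,-150,-106,30,0,-179,-123,30,0,-179,-123,30,0,-179,-123,30,0,-179,-123,30,0]'; python3 -m pendant '[0,0,-30,0,0,0,-60,0,0,0,-75,0,0,0,-78,0,0,0,-78,0,0,0,-78,0]'
```

```text
clock: 20.08
tool_pos: [0.4748, -0.223, 0.1117]
eef_rot: [-1.9, -2.501, -0.001]
force: [0.2, 0.5, -5.7]
finger_gap: 0.448
grasp_force: 62.9
clock: 20.58
tool_pos: [0.4759, -0.2221, 0.0337]
eef_rot: [-1.897, -2.504, -0.001]
force: [-0.1, -0.7, -5.3]
finger_gap: 0.447
grasp_force: 66.1
```

```bash
python3 -m pendant '[0,-1,-1,0,0,-1,-1,0,0,-1,-1,0]'; python3 -m pendant '[0,0,-1,0,0,0,-1,0,0,0,-1,0]'
```

```text
clock: 20.83
tool_pos: [0.4752, -0.224, 0.0333]
eef_rot: [1.899, 2.502, 0.0]
force: [-0.0, 0.3, -6.3]
finger_gap: 0.451
grasp_force: 66.2
clock: 21.08
tool_pos: [0.4753, -0.2242, 0.0332]
eef_rot: [1.899, 2.501, 0.001]
force: [-0.9, 3.4, 6.7]
finger_gap: 0.45
grasp_force: 67.2
```

```bash
python3 -m pendant '[0,0,1,0,0,0,1,0]'; python3 -m pendant '[0,0,0,0,0,0,0,0,0,0,0,0,0,0,0,0,0,0,25,0,0,0,60,0,0,0,100,0,0,0,140,0,0,0,170,0,0,0,170,0]' 0.8;  python3 -m pendant '[0,0,0,0,0,0,0,0,0,0,0,0]'
python3 - <<'E'
from w import *
i,im,d=look("w10.png",[("weight_large",.057),("weight_small",.026),("weight_medium",.036)])
E
```

```text
clock: 21.25
tool_pos: [0.4747, -0.2246, 0.0334]
eef_rot: [1.9, 2.502, -0.0]
force: [-0.5, 0.2, -5.6]
finger_gap: 0.449
grasp_force: 66.1
clock: 22.08
tool_pos: [0.4774, -0.2259, 0.2098]
eef_rot: [1.894, 2.493, 0.004]
force: [0.9, -0.3, -0.3]
finger_gap: 0.798
grasp_force: 0.0
clock: 22.33
tool_pos: [0.4739, -0.2239, 0.2021]
eef_rot: [-1.898, -2.5, 0.001]
force: [0.8, 0.9, 0.1]
finger_gap: 0.801
grasp_force: 0.0
tcp [ 473.9 -223.9  202.1] [-1.898e+00 -2.500e+00  1.000e-03] q [ 0.29  0.39  0.14  1.83 -0.07  0.93  0.74] t 22.33
weight_large 0.73 [296.0, 194.0, 57.0, 53.0] [ 474.8 -218.5   57. ]
  tip 0.9 [322.0, 212.0]
weight_small 0.97 [427.0, 93.0, 36.0, 33.0] [ 545.4 -110.3   26. ]
  tip 0.87 [438.0, 114.0]
```

View pics/w10.png

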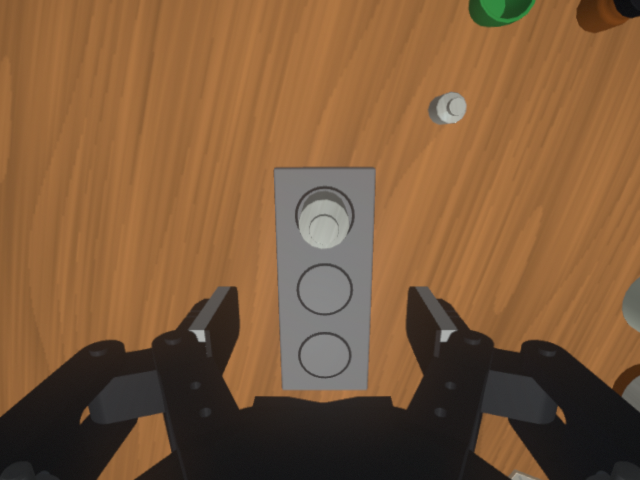

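The large weight stands inside the near ring. Middle ring is at (325,289), far ring (325,355), small weight (453,107).

Run:
```python
from h import *
i=vision.camera_info("wrist")
for n,p in dict(large=(323.5,223,.057),r1side=(325,187,.01),r2=(325,289.5,.01),r3=(325,355,.01),small=(451,108.5,.026),smallknob=(456,104.5,.040)).items(): print(n,(px2w(i,*p)*1000).round(1))
print(bot.observe()["tool_pos"])
```

```text
large [ 475.5 -221.1   57. ]
r1side [ 471.  -199.7   10. ]
r2 [ 497.6 -294.    10. ]
r3 [ 517.1 -363.3   10. ]
small [ 551.  -108.7   26. ]
smallknob [ 549.4 -107.1   40. ]
[ 0.4745338  -0.22427161  0.20282841]
```

```bash
python3 -m pendant '[22,34,0,0,44,68,-10,0,66,100,-40,0,75,114,-80,0,75,114,-120,0,75,114,-150,0,75,114,-150,0,75,114,-150,0]' 0.6
python3 - <<'E'
from h import *
print((bot.observe()["tool_pos"]*1000).round(1))
E
```

```text
clock: 23.35
tool_pos: [0.5484, -0.1102, 0.0521]
eef_rot: [-1.898, -2.499, 0.004]
force: [0.5, 0.1, 0.4]
finger_gap: 0.606
grasp_force: 0.0
[ 548.4 -110.2   52.1]
```

```bash
python3 -m pendant '[1,0,-20,0,1,0,-34,0,1,0,-39,0,1,0,-39,0,1,0,-39,0]'; python3 -m pendant '[0,0,0,0,0,0,0,0,0,0,0,0,0,0,0,0,0,0,0,0,0,0,0,0]' 0.1; python3 -m pendant '[0,0,20,0,0,0,60,0,0,0,95,0,0,0,100,0,0,0,100,0]'
```

```text
clock: 23.77
tool_pos: [0.5517, -0.111, 0.0162]
eef_rot: [1.899, 2.5, 0.002]
force: [-0.8, -0.6, -0.6]
finger_gap: 0.603
grasp_force: 0.0
clock: 24.27
tool_pos: [0.5513, -0.1106, 0.0159]
eef_rot: [1.899, 2.501, 0.001]
force: [-1.0, 0.4, 8.9]
finger_gap: 0.268
grasp_force: 58.4
clock: 24.68
tool_pos: [0.5523, -0.1106, 0.1174]
eef_rot: [1.897, 2.498, 0.004]
force: [-0.0, -0.0, -1.6]
finger_gap: 0.263
grasp_force: 59.3
```

```bash
python3 -m pendant '[-5,-40,0,0,-11,-80,0,0,-17,-120,0,0,-23,-160,0,0,-29,-200,0,0,-34,-240,0,0,-36,-255,0,0,-36,-255,0,0,-36,-255,0,0,-36,-255,0,0]'; python3 -m pendant '[0,0,-35,0,0,0,-70,0,0,0,-85,0,0,0,-90,0,0,0,-90,0,0,0,-90,0]';  python3 -m pendant '[0,0,-1,0,0,0,-1,0,0,0,-1,0]'
```

```text
clock: 25.52
tool_pos: [0.5147, -0.3634, 0.1131]
eef_rot: [-1.897, -2.501, -0.002]
force: [0.6, 0.7, -0.4]
finger_gap: 0.262
grasp_force: 59.2
clock: 26.02
tool_pos: [0.5152, -0.3624, 0.0244]
eef_rot: [-1.895, -2.504, -0.002]
force: [-1.7, 2.1, 3.2]
finger_gap: 0.266
grasp_force: 63.1
clock: 26.27
tool_pos: [0.5152, -0.3624, 0.0243]
eef_rot: [-1.895, -2.503, -0.003]
force: [-4.0, 4.3, 11.9]
finger_gap: 0.266
grasp_force: 64.2
```

```bash
python3 -m pendant '[0,0,1,0,0,0,2,0]'; python3 -m pendant '[0,0,0,0,0,0,0,0,0,0,0,0,0,0,0,0,0,0,25,0,0,0,60,0,0,0,100,0,0,0,140,0,0,0,150,0,0,0,150,0]' 0.6; python3 -m pendant '[-8,40,0,0,-16,80,0,0,-24,120,0,0,-32,160,0,0,-40,195,0,0,-40,195,0,0,-40,195,0,0,-40,195,0,0]' 0.7; python3 -m pendant '[-8,40,0,0,-16,80,0,0,-24,120,0,0,-32,160,0,0,-36,174,0,0,-36,174,0,0,-36,174,0,0,-36,174,0,0,-36,174,0,0]'
python3 - <<'E'
from w import *
i,im,d=look("w11.png",[("weight_medium",.036)])
im2,_=vision.grab_frame("top");save(im2,"t3.png")
a=np.vstack([im[100:340],cv2.resize(im2[190:300,360:560],(640,352))]);save(a,"mix.png")
E
```

```text
clock: 26.43
tool_pos: [0.5155, -0.3637, 0.0253]
eef_rot: [-1.897, -2.504, -0.001]
force: [-0.3, -0.5, -1.3]
finger_gap: 0.272
grasp_force: 62.7
clock: 27.27
tool_pos: [0.5164, -0.3668, 0.1796]
eef_rot: [1.896, 2.496, 0.001]
force: [-0.5, 0.4, 0.6]
finger_gap: 0.599
grasp_force: 0.0
clock: 27.93
tool_pos: [0.4746, -0.1708, 0.1748]
eef_rot: [-1.899, -2.502, 0.001]
force: [1.1, -0.3, 0.5]
finger_gap: 0.702
grasp_force: 0.0
clock: 28.68
tool_pos: [0.4393, 0.0017, 0.1751]
eef_rot: [1.904, 2.498, -0.001]
force: [-0.7, 0.4, 0.6]
finger_gap: 0.699
grasp_force: 0.0
tcp [439.3   1.7 175.1] [ 1.904e+00  2.498e+00 -1.000e-03] q [-0.11  0.3   0.06  2.07 -0.03  0.78  0.24] t 28.68
weight_medium 0.56 [301.0, 188.0, 46.0, 49.0] [438.1  13.6  36. ]
  tip 0.56 [324.0, 210.0]
```

View pics/mix.png

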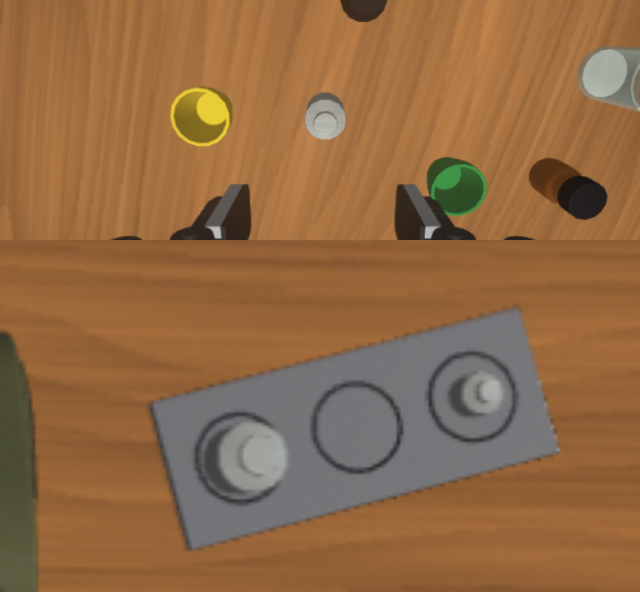

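Both placed weights stand inside their rings. The medium weight is at (325,217) in the wrist view and the fingers clear yellow and green.

```bash
python3 -m pendant '[0,6,-40,0,0,6,-80,0,0,6,-120,0,0,6,-145,0,0,6,-157,0,0,6,-157,0,0,6,-157,0]'; python3 -m pendant '[0,0,0,0,0,0,0,0,0,0,0,0,0,0,0,0,0,0,0,0,0,0,0,0]' 0.1; python3 -m pendant '[0,0,20,0,0,0,60,0,0,0,95,0,0,0,110,0,0,0,110,0]'
```

```text
clock: 29.47
tool_pos: [0.4385, 0.0093, 0.018]
eef_rot: [-1.9, -2.501, 0.002]
force: [-0.3, -0.0, -0.3]
finger_gap: 0.702
grasp_force: 0.0
clock: 29.97
tool_pos: [0.4395, 0.0096, 0.0198]
eef_rot: [1.899, 2.5, 0.003]
force: [-0.7, -0.4, 5.8]
finger_gap: 0.352
grasp_force: 58.9
clock: 30.38
tool_pos: [0.4408, 0.0097, 0.1325]
eef_rot: [1.896, 2.497, 0.009]
force: [-0.0, -0.3, -2.2]
finger_gap: 0.349
grasp_force: 60.3
```

```bash
python3 -m pendant '[7,-40,0,0,15,-80,0,0,22,-120,0,0,30,-160,0,0,37,-200,0,0,45,-240,0,0,52,-280,0,0,57,-306,0,0,57,-306,0,0,57,-306,0,0]'; python3 -m pendant '[0,0,-35,0,0,0,-70,0,0,0,-90,0,0,0,-98,0,0,0,-98,0,0,0,-98,0]'
```

```text
clock: 31.22
tool_pos: [0.4947, -0.2979, 0.1272]
eef_rot: [-1.903, -2.498, 0.001]
force: [-0.3, 0.9, -2.4]
finger_gap: 0.351
grasp_force: 60.1
clock: 31.72
tool_pos: [0.4957, -0.2946, 0.0305]
eef_rot: [-1.897, -2.503, -0.001]
force: [0.3, -0.6, -2.7]
finger_gap: 0.354
grasp_force: 61.0
```

```bash
python3 -m pendant '[0,0,-1,0,0,0,-2,0,0,0,-2,0]'
```

```text
clock: 31.97
tool_pos: [0.4961, -0.2954, 0.0294]
eef_rot: [1.898, 2.503, 0.001]
force: [-3.6, 2.5, 6.6]
finger_gap: 0.36
grasp_force: 62.2
```

```bash
python3 -m pendant '[0,0,1,0,0,0,1,0]'; python3 -m pendant '[0,0,0,0,0,0,0,0,0,0,0,0,0,0,0,0,0,0,25,0,0,0,60,0,0,0,100,0,0,0,140,0,0,0,170,0,0,0,170,0]' 0.6; python3 -m pendant '[-8,40,0,0,-16,80,0,0,-24,120,0,0,-32,160,0,0,-40,200,0,0,-40,240,0,0,-40,280,0,0,-40,300,0,0,-40,300,0,0,-40,300,0,0]'
python3 - <<'E'
from w import *
im2,_=vision.grab_frame("top");im,_=vision.grab_frame("scene")
a=np.vstack([np.hstack([cv2.resize(im2[120:300,90:280],(400,380)),cv2.resize(im2[190:300,400:550],(400,293))[:,:] if 0 else cv2.copyMakeBorder(cv2.resize(im2[190:300,400:550],(400,293)),0,87,0,0,0)]),cv2.resize(im[150:480,0:640],(800,412))[:220]]);save(a,"fin.png")
E
```

```text
clock: 32.13
tool_pos: [0.496, -0.296, 0.0297]
eef_rot: [1.899, 2.502, 0.0]
force: [0.9, 1.2, -1.7]
finger_gap: 0.356
grasp_force: 61.0
clock: 32.97
tool_pos: [0.4983, -0.2981, 0.2061]
eef_rot: [1.894, 2.493, 0.002]
force: [0.3, -0.7, 0.1]
finger_gap: 0.601
grasp_force: 0.0
clock: 33.8
tool_pos: [0.4556, 0.0048, 0.1992]
eef_rot: [-1.896, -2.505, -0.0]
force: [-0.3, -0.9, -0.0]
finger_gap: 0.602
grasp_force: 0.0
```

View pics/fin.png

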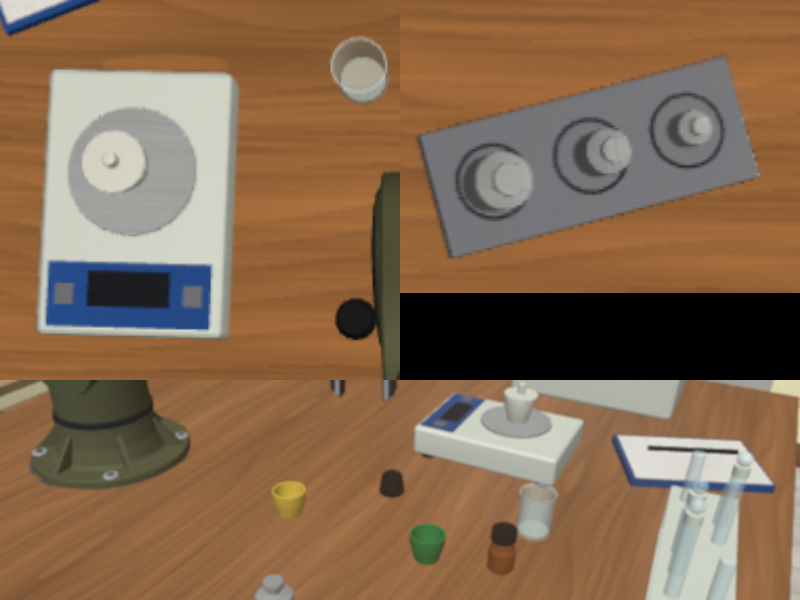

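Run:
```python
from h import *
i=vision.camera_info("top")
for n,p in dict(lid=(90+114/2.105,120+160.5/2.11,.108),pan=(90+132.5/2.105,120+171/2.11,.065)).items(): print(n,(px2w(i,*p)*1000).round(1))
```

```text
lid [566.3 295.8 108. ]
pan [563.8 290.8  65. ]
```

The lidded crucible stands within about 4 mm of the pan centre. All three weights are upright in their rings and the bystanders haven't moved.

```bash
python3 -c "
from station import hand_in
print(hand_in())"
```

```text
the job is handed in; nothing more can be done
None
```

The job is handed in at about 34 s: the crucible stands upright with its lid on, an estimated 3–5 mm off the centre of the pan, the large, medium and small weights stand upright in the near, middle and far rings, and the beaker, stopper and vial were not touched.

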